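# Make up a pinned drilling stack on the jig

### The arm

A 6-joint arm with a two-finger parallel gripper is mounted at the origin on the work surface. World frame = base frame: x ahead of the robot, y to its left, z up, the work surface at z = 0. Lengths are in mm, angles in rad, forces in N, time in s.
With the tool pointing down it reaches from about 350 to 975 mm from the base axis. Payload 7.1 kg.
Tool frame: the origin (TCP) lies at the very end of the fingers, on their centre line; the grasp point (between the pads) lies tcp_to_grasp behind it (tcp_to_grasp is the distance from the TCP to the grasp point, in mm); z points along the fingers, x is the direction in which the jaws open and shut, and the axes are right-handed (so a half turn about z gives the same grasp; the last joint's range is limited). The gripper opens to 88 mm and grips with 3 to 60 N. Pads are 20 mm wide; open, the fingers measure 115 mm over their backs; the gripper's body (75 mm by 178 mm) begins 61 mm behind the grasp point.
Start: joints at [1.219, 0.423, 1.63, -0, 1.089, -0.019], TCP at [204.15, 590.701, 222.675] pointing down, gripper open.
Joint ranges: [-3, 3], [-0.9, 2.11], [0.09, 2.58], [-1.31, 4.45], [0.11, 2.69], [-2.54, 2.54]. Speed limits (rad/s): [2.39, 2.39, 3.01, 3.14, 3.14, 3.14].

### API

Orientations are given as a rotation vector (axis times angle).
In Python, from workcell import get_obs, get_image, close_job, recognise, mark_of, tcp_to_grasp gives the robot as it stands. The module is installed in compiled form; this text tells all that it offers.
- The arm moves only by the tool move_arm, never from a script. Its argument "motion" is a list of rows, each a list of 7 numbers: the shift along the world's x, y, z in mm, then the turn, a rotation vector about the world's x, y, z in rad, then the finger opening in mm, from 0 to 87.8. A call has 1 to 5 rows; each row is the pose to reach, as a shift and turn from the pose commanded when the call began; what a row does not reach only later rows make up. A row lasts 1/12 s, in which the tool goes at most 41.7 mm and 7.16 degrees, less where a joint would pass 70% of its speed; a pose out of reach is approached as far as the arm can. A call with a gripper value outside its range is refused whole. The fingers move at their own pace and stop on an object; the grip force is fixed at half the most. Time passes only in rows, so rows that repeat a pose let the fingers close. It gives the time, the measured TCP pose, the force and the opening at its end, in the units of the state.
- get_obs(): the state, without advancing time (a new reading comes with each control period).
- get_image(name): name is "scene" or "top"; returns a dict with "color" (420x560x3 uint8, red, green, blue), "mtx" (3x3 intrinsics, pixels), "k1" (the pictures are not rectified: a ray, as slopes to the right and down, at radius r is drawn at 1 + k1 r^2 times it, then the intrinsics apply), "camera_from_world" (4x4, takes a point from world to camera coordinates). Camera axes: x right, y up, looking along -z (the intrinsics and any distortion apply to the point x, -y, -z); pixel columns grow to the right and rows downward; lengths in mm; the calibration is good to about 2 mm. A picture is of the moment at which its call begins. There is no depth.
- close_job(): hands the job in, once; it reports no verdict.
Trained networks look in a picture, given as the dict that the camera call returned (one of the last four; its "shot" number tells which), for a name from the list of things; names that differ only in an ending like _2 or _b are one class to them, and where a whole thing is asked for, a point or a joint stands for the part that bears it (a point fixed in the world has none). Each returns a list of dicts, best first, with "p" (0 to 1); they miss things now and then, are a little off and sometimes report something else, mostly with a low value. They report only what shows in the picture. A call takes as long as a camera call. They do not tell look-alikes from the thing itself.
- recognise(picture, label): "bbox" ([centre column, centre row, width, height] in pixels, round what is visible of it).
- mark_of(picture, label): "location" ([row, column] in pixels: a listed point, or the origin of a listed thing).
The state is a dict: "t": time; "qpos": joint angles; "qvel": joint speeds; "joint_torque": joint torques, N m; "ee_pos": TCP position; "orientation": TCP orientation; "ft_force": force on the tool from outside, world axes, zero at the start; "moment": the same for the moment, N m; "width": finger opening in mm.
Only numpy, scipy, OpenCV 4.12 (cv2) and the standard library are available. Lean on these libraries where they do the work, as an engineer would, in place of code of your own. Each camera call takes 0.05 s, during which the arm holds its last target. There are 200 camera calls.

### The job

Make up the drilling stack on the grey jig, one piece after another from the bottom: first the plywood backing board, centred and square on the base between the two dowels; on it the plain aluminium blank, centred and square; then the long template, its two end holes fully down over the dowels so that it lies flat on the blank; last the steel weight, set down gently and upright on the middle of the template. Let go of each piece before taking the next, and leave the pliers, strip, pot and tin where they are.

Things in the scene. Friction and masses are not known exactly. Their poses are not given: they have to be found in the camera images.
- jig_top (a point): Target: drilling jig, a fixed grey steel base plate 210 x 100 x 12 mm lying flat on the table. This point is the centre of its top face, 12 mm above the table; x along its 210 mm length, z up. Two upright steel dowel pins stand on its long centre line, 78 mm either side of this point along x: 8 mm diameter, straight for 43 mm above the top face and then tapering to a 3 mm tip at 51 mm.
- board_c (a point): Loose plywood backing board, 110 (x) x 56 (y) x 18 (z) mm, about 0.08 kg, lying flat on the table. The point is its centre, 9 mm above its underside. It fits between the dowels of the jig (140 mm clear).
- blank_c (a point): Loose plain dull grey aluminium blank with no holes, 80 (x) x 50 (y) x 12 (z) mm, about 0.13 kg, lying flat. The point is its centre, 6 mm above its underside. (The larger, thin aluminium sheet near the robot's base, with a cut-out, is fixed scrap.)
- template_c (a point): Loose dull grey aluminium drilling template, a bar 190 (x) x 40 (y) x 10 (z) mm, about 0.19 kg, lying flat. The point is its centre, 5 mm above its underside. Through its thickness on its long centre line: two locating holes of 13 mm diameter 78 mm either side of the centre, which go over the jig's dowels either way round, and two 10 mm guide holes 40 mm either side. The middle is solid.
- weight_c (a point): Loose round dark steel weight standing upright: body 44 mm diameter and 40 mm tall, with a small knob 20 mm across on top, 52 mm tall over all, about 0.5 kg. The point is on its axis, 26 mm above its underside; z up the axis.
- pot: Bystander: small open steel pot, 36 mm across, 26 mm tall, loose. Origin at the centre of its underside.
- tin: Bystander: small closed brass tin, 38 mm across, 27 mm tall, loose. Origin at the centre of its underside.
- pliers_a: Bystander: red-handled pliers lying loose beyond the work, about 190 mm long and 18 mm tall; x from handles (-110 mm) to jaws (+80 mm); origin at table height.
- pliers_b: Bystander: second, identical red-handled pliers lying loose at the robot's right.
- strip: Bystander: loose perforated steel strip 190 (x) x 16 (y) x 4 (z) mm, at the robot's left; origin at the centre of its underside.
Things that resemble listed ones, but are neither listed nor needed, are in the scene too. Of the things that look like the part that bears weight_c, the middle-sized one is meant. Of the things that look like the part that bears board_c, the smaller one is meant.

How it is judged:
By the outcome, as a careful person would: the job done as asked, in the order asked, and still so for the second after the job is handed in, with the robot touching nothing.
It also fails if it takes over 128 s, if anything falls off the work surface, if the arm or the gripper's body presses on something with over 40 N, if the wrist force passes 120 N, or if a joint passes its speed limit or range.

## Working session

There is one attempt and no reset: what is moved stays moved. The work goes in short steps, Python scripts to look and compute and a tool call to move; the robot and the scene stay as the last step left them, time stands still between calls to the robot, and variables do not carry over. Pictures are saved under pics/ and viewed, about 12 in all and at most 16, crops included, and the job is handed in when it is done.

Besides the shell and the picture viewer there is one more tool, called after "Request:" in YAML: its name, and indented under it one key for each argument. move_arm: Moves the arm, as the interface text tells. Its arguments: {"type":"object","properties":{"motion":{"type":"array"}},"required":["motion"]}

```bash
mkdir -p pics
cat > h.py <<'E'
import numpy as np, cv2
from workcell import *
def snap(name,fn=None):
    p=get_image(name)
    if fn: cv2.imwrite('pics/'+fn,cv2.cvtColor(p['color'],cv2.COLOR_RGB2BGR))
    return p
def proj(p,X):
    X=np.atleast_2d(np.array(X,float)); T=np.array(p['camera_from_world'])
    c=X@T[:3,:3].T+T[:3,3]; s=np.c_[c[:,0]/-c[:,2],-c[:,1]/-c[:,2]]
    s=s*(1+p['k1']*(s**2).sum(1,keepdims=True)); M=np.array(p['mtx'])
    return np.c_[s@M[:2,:2].T+M[:2,2]]   # col,row
def ray(p,uv,z):
    M=np.array(p['mtx']); d=cv2.undistortPoints(np.array(uv,float).reshape(-1,1,2),M,np.array([p['k1'],0,0,0,0.])).reshape(-1,2)
    T=np.array(p['camera_from_world']); R=T[:3,:3]; o=-R.T@T[:3,3]
    D=np.c_[d[:,0],-d[:,1],-np.ones(len(d))]@R
    return o+D*((z-o[2])/D[:,2])[:,None]
E
python3 - <<'E'
from h import *
print(get_obs(),tcp_to_grasp)
H=dict(jig_top=12,board_c=9,blank_c=6,template_c=5,weight_c=26,pot=0,tin=0,pliers_a=0,strip=0)
for n in ('scene','top'):
    p=snap(n,n+'0.png'); T=np.array(p['camera_from_world']);print(n,(-T[:3,:3].T@T[:3,3]).round(),p['k1'])
    for l,z in H.items():
        for m in mark_of(p,l)[:4]:
            r,c=m['location']; print(l,round(m['p'],2),round(c),round(r),ray(p,[c,r],z).round(0)[0][:2])
E
```

```text
{'t': 0.0, 'qpos': array([ 1.21898081e+00,  4.23832567e-01,  1.63070676e+00,  2.01568253e-05,
        1.08859514e+00, -1.90009980e-02]), 'qvel': array([ 0.00073744, -0.00122631,  0.0001854 , -0.00019257,  0.00128444,
       -0.00046851]), 'joint_torque': array([-1.99726193e-03, -5.44634342e+01, -2.73659223e+01,  6.42745988e-02,
        2.28965271e-02, -1.38209793e-04]), 'ee_pos': array([203.96574938, 590.18140699, 221.90028267]), 'orientation': array([ 2.55802622e+00,  1.82228583e+00, -2.01415843e-03]), 'ft_force': array([-0.12132385, -0.1669982 ,  0.19778679]), 'moment': array([ 0.02286971, -0.0316068 ,  0.02160455]), 'width': 87.94350883395153} 18.700000000000003
scene [1629.  -55. 1053.] 0.04669788933813922
jig_top 0.89 316 225 [538. 122.]
board_c 0.81 361 150 [182. 307.]
board_c 0.73 386 186 [369. 350.]
blank_c 0.86 160 195 [ 385. -325.]
blank_c 0.66 293 298 [786.  38.]
template_c 0.61 158 241 [ 576. -311.]
weight_c 0.68 383 249 [648. 286.]
weight_c 0.57 392 231 [583. 322.]
weight_c 0.52 420 235 [600. 393.]
pot 0.57 182 217 [ 475. -255.]
pot 0.21 360 215 [488. 253.]
tin 0.6 361 215 [489. 257.]
pliers_a 0.8 83 222 [ 487. -526.]
pliers_a 0.6 294 299 [784.  42.]
strip 0.73 455 205 [454. 539.]
top [ 293.  -14. 1447.] -0.028305244854985135
jig_top 0.81 234 216 [521. 117.]
jig_top 0.71 359 252 [ 382. -329.]
board_c 0.91 173 260 [370. 336.]
board_c 0.75 185 305 [208. 294.]
blank_c 0.82 359 253 [ 378. -330.]
template_c 0.58 354 194 [ 595. -324.]
weight_c 0.61 191 176 [671. 273.]
weight_c 0.59 175 203 [571. 330.]
weight_c 0.55 160 198 [589. 383.]
pot 0.61 335 222 [ 495. -248.]
tin 0.59 197 227 [487. 253.]
pliers_a 0.91 408 221 [ 491. -516.]
pliers_a 0.72 255 149 [775.  39.]
strip 0.65 122 235 [463. 528.]
```

```bash
python3 -c "import cv2
for n in ('scene','top'):
    a=cv2.imread(f'pics/{n}0.png'); cv2.imwrite(f'pics/{n}0b.png',cv2.resize(a,(800,600),interpolation=cv2.INTER_CUBIC))"
```

```text
(no output)
```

View pics/top0b.png

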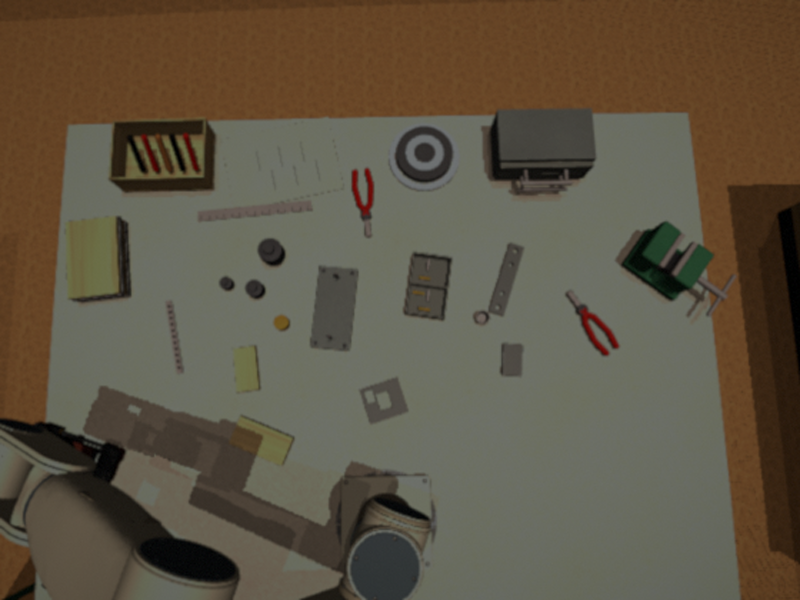

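View pics/scene0b.png

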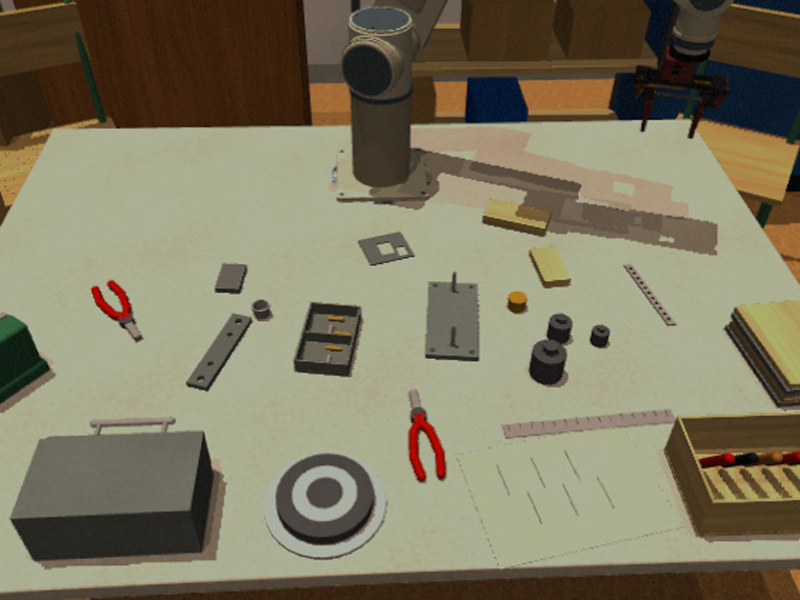

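The top view (800 px wide) shows the jig at (335,308), small board at (246,368), large board at (262,440) and blank at (512,360). The template is at (506,280) and the three weights are at (270,250), (254,289) and (227,283). The middle weight is therefore the one near (577,326) mm, and the smaller board is near (370,340) mm. Next I fit the poses.

```bash
cat >> h.py <<'E'
from scipy.optimize import minimize
from scipy.ndimage import map_coordinates
def grad(p,s=0.8):
    L=cv2.GaussianBlur(p['color'].astype(np.float32),(0,0),s)
    gx=cv2.Sobel(L,cv2.CV_32F,1,0)/8; gy=cv2.Sobel(L,cv2.CV_32F,0,1)/8
    return gx,gy
def box(pose,d,z0):
    x,y,a=pose; c,s=np.cos(a),np.sin(a); k=np.array([[1,1],[-1,1],[-1,-1],[1,-1]])*np.array(d[:2])/2
    P=k@np.array([[c,s],[-s,c]])+[x,y]
    return np.r_[np.c_[P,np.full(4,z0)],np.c_[P,np.full(4,z0+d[2])]]
def edges(p,pose,d,z0):
    uv=proj(p,box(pose,d,z0)).astype(np.float32)
    return [uv[4:], cv2.convexHull(uv)[:,0]]
def score(p,G,polys):
    tot=0;n=0
    for q in polys:
        for a,b in zip(q,np.roll(q,-1,0)):
            m=max(2,int(np.hypot(*(b-a))*2)); t=(np.arange(m)+.5)/m; pt=a+(b-a)*t[:,None]
            nn=np.array([b[1]-a[1],a[0]-b[0]])/np.hypot(*(b-a))
            v=sum(np.abs(sum(map_coordinates(g[...,c],[pt[:,1],pt[:,0]],order=1,mode='nearest') *w for g,w in zip(G,nn))) for c in range(3))
            tot+=np.minimum(v,60).sum();n+=m
    return tot/n
def fit(ps,pose0,d,z0=0,yaws=None,r=8):
    Gs=[grad(p) for p in ps]; f=lambda q:-sum(score(p,G,edges(p,[q[0],q[1],q[2]/50],d,z0)) for p,G in zip(ps,Gs))
    best=None
    for yw in (yaws if yaws is not None else [pose0[2]]):
        for dx in (-r,0,r):
            for dy in (-r,0,r):
                x0=np.array([pose0[0]+dx,pose0[1]+dy,yw*50]); 
                o=minimize(f,x0,method='Nelder-Mead',options=dict(initial_simplex=np.vstack([x0,x0+[4,0,0],x0+[0,4,0],x0+[0,0,4]]),xatol=.02,fatol=.01,maxiter=150))
                if best is None or o.fun<best.fun: best=o
    return np.array([best.x[0],best.x[1],best.x[2]/50]),-best.fun
D=dict(jig=(210,100,12),board=(110,56,18),blank=(80,50,12),tmpl=(190,40,10))
E
cat > f1.py <<'E'
from h import *
ps=[snap('scene'),snap('top')]
I=dict(jig=(527,120,-.03),board=(370,343,0),blank=(380,-327,0),tmpl=(585,-318,-.3))
res={}
ov=[cv2.resize(cv2.cvtColor(p['color'],cv2.COLOR_RGB2BGR),None,fx=4,fy=4,interpolation=cv2.INTER_CUBIC) for p in ps]
for k,q in I.items():
    r=[]
    for S in ([ps[0]],[ps[1]],ps):
        o,v=fit(S,q,D[k],yaws=q[2]+np.array([-.2,-.07,.07,.2])); r.append(o); print(k,o.round(3),round(v,1))
    for j,p in enumerate(ps):
        for e in edges(p,r[2],D[k],0): cv2.polylines(ov[j],[np.int32((e+.5)*4)],True,(0,255,0),1)
    res[k]=r[2]
tiles=[]
for j,p in enumerate(ps):
    for k in I:
        c=proj(p,[*res[k][:2],8])[0]*4; x,y=np.clip(np.int32(c)-[100,150],0,None); t=ov[j][y:y+300,x:x+200]; tiles.append(cv2.copyMakeBorder(t,0,300-t.shape[0],0,200-t.shape[1],cv2.BORDER_CONSTANT))
cv2.imwrite('pics/fit1.png',np.vstack([np.hstack(tiles[:4]),np.hstack(tiles[4:])]))
np.save('res.npy',res,allow_pickle=True)
E
time python3 f1.py
```

```text
jig [ 5.23424e+02  1.23715e+02 -1.14000e-01] 56.4
jig [ 5.2448e+02  1.1889e+02 -1.1600e-01] 32.3
jig [ 5.23764e+02  1.22571e+02 -1.13000e-01] 81.3
board [3.73949e+02 3.44391e+02 1.19000e-01] 39.1
board [3.73577e+02 3.35350e+02 1.14000e-01] 16.1
board [3.72749e+02 3.43960e+02 1.04000e-01] 50.3
blank [ 3.82093e+02 -3.19287e+02 -8.60000e-02] 57.4
blank [ 3.83307e+02 -3.22910e+02 -1.08000e-01] 32.9
blank [ 3.82233e+02 -3.22900e+02 -1.07000e-01] 87.0
tmpl [ 5.87406e+02 -3.19945e+02 -3.41000e-01] 56.5
tmpl [ 5.90499e+02 -3.20847e+02 -3.44000e-01] 35.9
tmpl [ 5.88681e+02 -3.20318e+02 -3.42000e-01] 91.6
real	1m45.738s
user	1m34.804s
sys	0m3.246s
```

View pics/fit1.png

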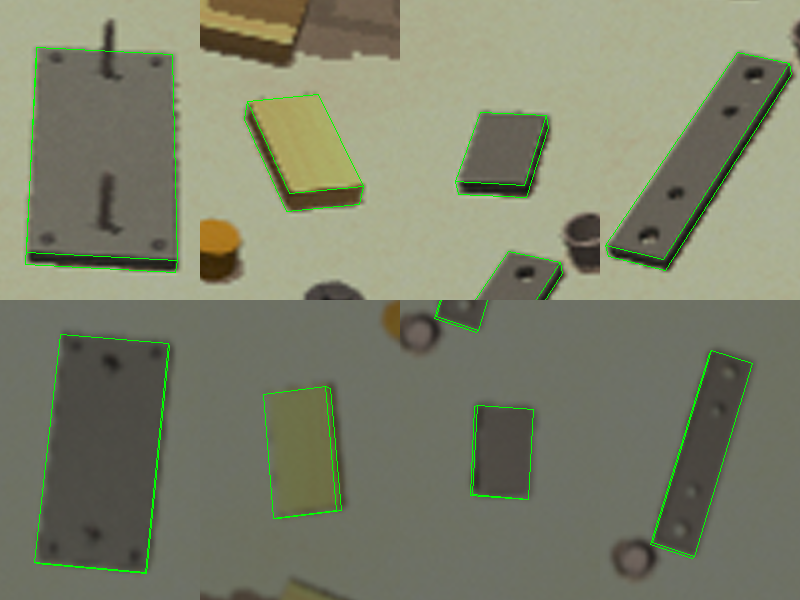

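Both views fit well: the jig is at about (524,121), yaw -0.113, and the board at about (373,341), yaw +0.115. The cameras disagree by up to about 5 mm in y for the jig and blank, so I'll correct relative to the jig once I'm holding each piece. Moving above the board.

Request:
move_arm:
  motion:
    - [20,-30,0,0,0,0.09,87]
    - [40,-60,0,0,0,0.18,87]
    - [60,-90,0,0,0,0.27,87]
    - [80,-120,0,0,0,0.36,87]
    - [100,-150,0,0,0,0.447,87]

```text
t: 1.52
ee_pos: [304.7, 439.4, 222.8]
orientation: [2.085, 2.35, 0.0]
ft_force: [0.4, 0.4, -0.5]
width: 87.1
```

Request:
move_arm:
  motion:
    - [14,-20,-12,0,0,0,87]
    - [28,-40,-24,0,0,0,87]
    - [42,-60,-36,0,0,0,87]
    - [56,-80,-48,0,0,0,87]
    - [69.3,-99.7,-62.7,0,0,0,87]

```text
t: 1.93
ee_pos: [374.5, 340.3, 160.1]
orientation: [2.091, 2.344, 0.003]
ft_force: [0.4, 0.5, -0.3]
width: 86.9
```

Request:
move_arm:
  motion:
    - [0,0,-30,0,0,0,87]
    - [0,0,-60,0,0,0,87]
    - [0,0,-90,0,0,0,87]
    - [0,0,-100,0,0,0,87]
    - [0,0,-100,0,0,0,87]

```text
t: 2.35
ee_pos: [372.2, 339.8, 57.9]
orientation: [-2.091, -2.344, 0.008]
ft_force: [-0.3, 0.1, 0.6]
width: 87.1
```

```bash
cat > v.py <<'E'
import sys; from h import *
# usage: v.py file x y z scale
f,x,y,z=sys.argv[1],*map(float,sys.argv[2:5]); w=float(sys.argv[5]) if len(sys.argv)>5 else 60
t=[]
for n in('scene','top'):
    p=snap(n); c=proj(p,[x,y,z])[0]; m=cv2.getRotationMatrix2D((0,0),0,1)
    s=400/w/ (1 if n=='scene' else 1); M=np.array([[s,0,200-c[0]*s],[0,s,200-c[1]*s]]); t.append(cv2.warpAffine(cv2.cvtColor(p['color'],cv2.COLOR_RGB2BGR),M,(400,400),flags=cv2.INTER_CUBIC))
t[1]=cv2.convertScaleAbs(t[1],alpha=1.8); cv2.imwrite('pics/'+f,np.hstack(t))
E
python3 v.py a.png 373 341 20 80
```

```text
(no output)
```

View pics/a.png

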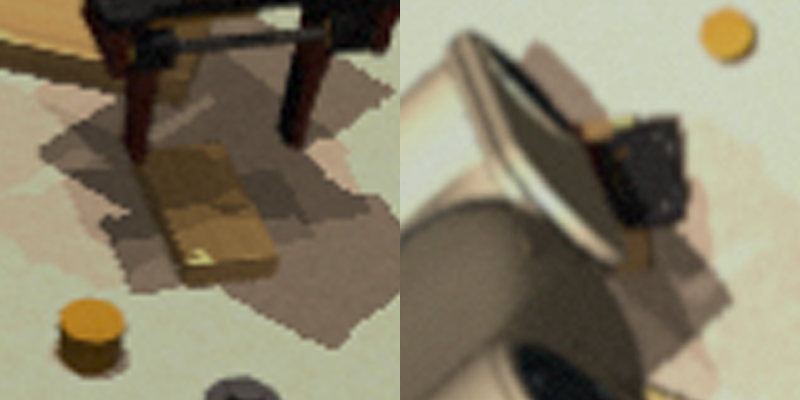

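The fingers straddle the board: tips at (140,150) and (292,140) in the scene crop, board between them. I'll check that midpoint against the projected TCP to get the scene camera's bias.

Run:
```python
from h import *
p=snap('scene'); o=get_obs()['ee_pos'];print(o); c=proj(p,[373,341,20])[0]
a=np.array([np.cos(1.686),np.sin(1.686),0])
for s in(-50.5,0,50.5): print(s,((proj(p,o+s*a)[0]-c)*5+200).round())
print(((proj(p,o+[0,2,0])-proj(p,o))*5))
```

```text
[374.13827704 341.81102552  61.19239514]
-50.5 [129. 155.]
0 [212. 147.]
50.5 [294. 139.]
[[ 3.3641736  -0.07918997]]
```

Consistent to about 2 mm. Lower, grip and lift.

Request:
move_arm:
  motion:
    - [0,0,-20,0,0,0,87]
    - [0,0,-40,0,0,0,87]
    - [0,0,-50,0,0,0,87]
    - [0,0,-54,0,0,0,87]
    - [0,0,-54,0,0,0,87]

```text
t: 2.92
ee_pos: [373.5, 341.2, 6.2]
orientation: [-2.091, -2.345, 0.0]
ft_force: [0.5, -0.6, -0.6]
width: 87.1
```

Request:
move_arm:
  motion:
    - [0,0,0,0,0,0,70]
    - [0,0,0,0,0,0,60]
    - [0,0,0,0,0,0,48]
    - [0,0,0,0,0,0,48]
    - [0,0,0,0,0,0,48]

```text
t: 3.33
ee_pos: [373.7, 341.2, 6.4]
orientation: [2.091, 2.345, 0.001]
ft_force: [0.8, -0.5, -0.2]
width: 57.5
```

Request:
move_arm:
  motion:
    - [0,0,0,0,0,0,48]
    - [0,0,0,0,0,0,48]
    - [0,0,0,0,0,0,48]
    - [0,0,0,0,0,0,48]
    - [0,0,0,0,0,0,48]

```text
t: 3.75
ee_pos: [373.7, 341.2, 6.4]
orientation: [2.091, 2.345, 0.001]
ft_force: [-1.1, -0.5, 5.9]
width: 55.6
```

Request:
move_arm:
  motion:
    - [0,0,15,0,0,0,48]
    - [0,0,40,0,0,0,48]
    - [0,0,70,0,0,0,48]
    - [0,0,95,0,0,0,48]
    - [0,0,100,0,0,0,48]

```text
t: 4.17
ee_pos: [375.0, 342.3, 109.3]
orientation: [2.091, 2.344, 0.008]
ft_force: [-0.0, 1.3, -0.4]
width: 56.0
```

Request:
move_arm:
  motion:
    - [12,-18,0,0,0,-0.04,48]
    - [30,-44,0,0,0,-0.09,48]
    - [48,-70,0,0,0,-0.14,48]
    - [66,-97,0,0,0,-0.19,48]
    - [84,-123,0,0,0,-0.228,48]

```text
t: 4.58
ee_pos: [457.5, 216.5, 105.1]
orientation: [-2.346, -2.089, 0.002]
ft_force: [0.4, 0.4, -0.2]
width: 55.8
```

Request:
move_arm:
  motion:
    - [18,-26,0,0,0,0,48]
    - [36,-52,0,0,0,0,48]
    - [54,-78,0,0,0,0,48]
    - [66.5,-96.7,0,0,0,0,48]
    - [66.5,-96.7,0,0,0,0,48]

```text
t: 5.0
ee_pos: [525.9, 118.3, 105.1]
orientation: [2.347, 2.087, 0.0]
ft_force: [0.5, 0.0, -1.1]
width: 55.6
```

Request:
move_arm:
  motion:
    - [0,0,-10,0,0,0,48]
    - [0,0,-20,0,0,0,48]
    - [0,0,-26,0,0,0,48]
    - [0,0,-26,0,0,0,48]
    - [0,0,-26,0,0,0,48]

```text
t: 5.42
ee_pos: [522.8, 122.0, 79.0]
orientation: [-2.342, -2.092, 0.003]
ft_force: [0.4, 0.7, -0.2]
width: 55.4
```

```bash
python3 v.py b.png 524 121 40 110; python3 -c "
from h import *
print(get_obs()['ee_pos'],get_obs()['ft_force'])"
```

```text
[523.71786767 121.95004545  79.8986139 ] [-0.03517985  0.16483814 -0.60931679]
```

View pics/b.png

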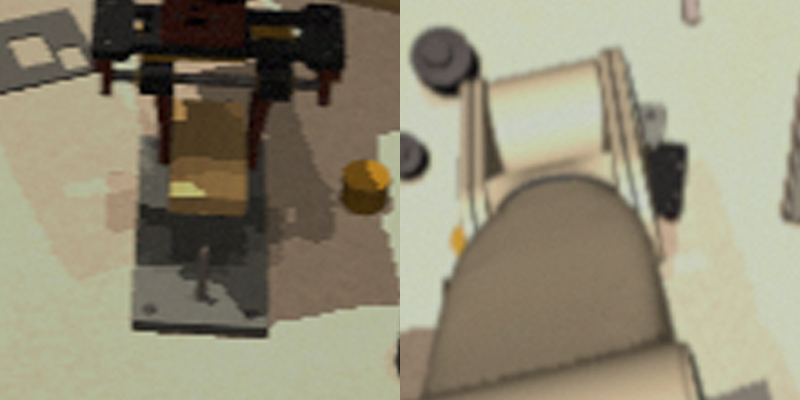

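The board is held over the jig, with its front face at about (207,190) in the scene crop and the front dowel at (203,270). Lower to just above the jig and fit.

Request:
move_arm:
  motion:
    - [0,0,-12,0,0,0,48]
    - [0,0,-28,0,0,0,48]
    - [0,0,-44,0,0,0,48]
    - [0,0,-56,0,0,0,48]
    - [0,0,-56,0,0,0,48]

```text
t: 5.93
ee_pos: [522.3, 121.0, 21.6]
orientation: [-2.343, -2.09, 0.005]
ft_force: [-0.0, -0.6, -1.5]
width: 55.9
```

```bash
cat > f2.py <<'E'
import sys; from h import *
# f2.py part z0 x y yaw file : scene fit of part, scene refit of jig
k,z0,x,y,a=sys.argv[1],*map(float,sys.argv[2:6]); p=snap('scene'); o=get_obs(); print(o['ee_pos'].round(1),o['ft_force'].round(1))
q,v=fit([p],(x,y,a),D[k],z0,yaws=[a-.04,a+.04],r=4); print(k,q.round(3),round(v,1))
im=cv2.cvtColor(p['color'],cv2.COLOR_RGB2BGR); c=proj(p,[x,y,z0])[0]; s=8; M=np.array([[s,0,300-c[0]*s],[0,s,300-c[1]*s]])
im=cv2.warpAffine(im,M,(600,600),flags=cv2.INTER_CUBIC)
for e,col in [(edges(p,q,D[k],z0),(0,255,0)),(edges(p,(523.4,123.7,-.114),D['jig'],0),(255,255,0))]:
    for l in e: cv2.polylines(im,[np.int32(l@M[:,:2].T+M[:,2])],True,col,1)
cv2.imwrite('pics/'+sys.argv[6],im)
J=np.array([523.42,123.72]); R=np.array([[np.cos(-.114),-np.sin(-.114)],[np.sin(-.114),np.cos(-.114)]])
d=q[:2]-J; print('offset world',d.round(1),'in jig axes',(R.T@d).round(1),'yaw',round(q[2]+.114,3))
E
python3 f2.py board 17.6 523 123 -.114 c.png
```

```text
[522.9 121.2  22.7] [ 0.4 -0.4 -1.4]
board [ 5.24647e+02  1.23213e+02 -1.19000e-01] 38.0
offset world [ 1.2 -0.5] in jig axes [ 1.3 -0.4] yaw -0.005
```

View pics/c.png

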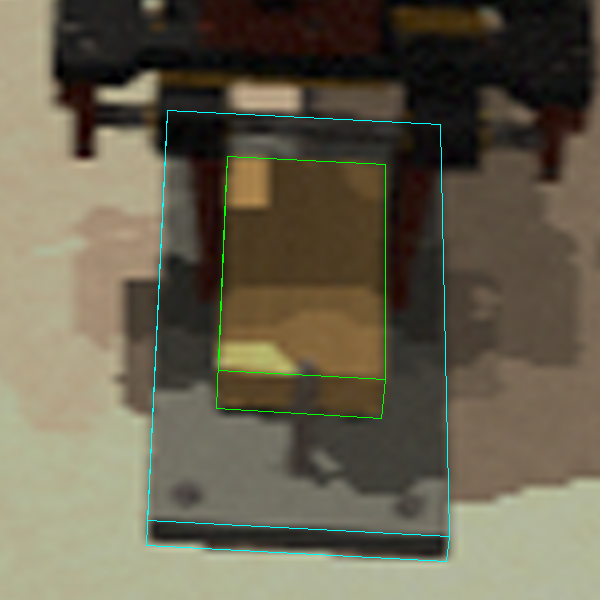

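Excellent fit: offset (+1.3, -0.4) mm and yaw -0.005. Correct, lower and release.

Request:
move_arm:
  motion:
    - [-1.1,0.4,-1,0,0,0,48]
    - [-1.1,0.4,-2.5,0,0,0,48]
    - [-1.1,0.4,-4,0,0,0,48]
    - [-1.1,0.4,-5,0,0,0,48]
    - [-1.1,0.4,-5.5,0,0,0,48]

```text
t: 6.4
ee_pos: [523.1, 121.7, 18.8]
orientation: [2.344, 2.091, 0.001]
ft_force: [-0.9, 0.3, -0.7]
width: 55.8
```

```bash
python3 f2.py board 12 523 123 -.114 c2.png
```

```text
[523.  121.7  18.7] [-0.6 -0.  -2.2]
board [ 5.20779e+02  1.24085e+02 -1.19000e-01] 39.4
offset world [-2.6  0.4] in jig axes [-2.7  0.1] yaw -0.005
```

Request:
move_arm:
  motion:
    - [0,0,-0.5,0,0,0,48]
    - [0,0,-1,0,0,0,48]
    - [0,0,-1.5,0,0,0,48]
    - [0,0,-1.5,0,0,0,48]
    - [0,0,-1.5,0,0,0,48]

```text
t: 6.87
ee_pos: [523.0, 121.7, 18.3]
orientation: [2.344, 2.091, 0.001]
ft_force: [-4.5, -0.8, 14.3]
width: 55.7
```

```bash
python3 f2.py board 12 523 123 -.114 c2.png
```

```text
[523.  121.7  18.4] [-4.2 -0.4 14.4]
board [ 5.21347e+02  1.24104e+02 -1.21000e-01] 39.9
offset world [-2.1  0.4] in jig axes [-2.1  0.1] yaw -0.007
```

Contact at 14 N with a -2 mm offset along x. Raise slightly, shift, set down and release.

Request:
move_arm:
  motion:
    - [0,0,1,0,0,0,48]
    - [1,-0.1,2,0,0,0,48]
    - [1.9,-0.2,2,0,0,0,48]
    - [1.9,-0.2,1,0,0,0,48]
    - [1.9,-0.2,0.6,0,0,0,48]

```text
t: 7.33
ee_pos: [525.3, 121.5, 18.4]
orientation: [2.344, 2.091, 0.001]
ft_force: [-3.5, -1.9, 18.4]
width: 55.5
```

Request:
move_arm:
  motion:
    - [0,0,0,0,0,0,48]
    - [0,0,0,0,0,0,58]
    - [0,0,0,0,0,0,64]
    - [0,0,0,0,0,0,68]
    - [0,0,0,0,0,0,70]

```text
t: 7.75
ee_pos: [524.6, 121.5, 17.3]
orientation: [-2.344, -2.091, 0.001]
ft_force: [-0.1, 0.0, 0.5]
width: 69.7
```

Request:
move_arm:
  motion:
    - [0,0,10,0,0,0,72]
    - [0,0,35,0,0,0,87]
    - [0,0,65,0,0,0,87]
    - [0,0,95,0,0,0,87]
    - [0,0,125,0,0,0,87]

```text
t: 8.17
ee_pos: [524.4, 121.4, 144.3]
orientation: [-2.344, -2.091, 0.001]
ft_force: [0.4, 0.5, -0.5]
width: 86.2
```

Request:
move_arm:
  motion:
    - [-7,-22,0,0,0,0,87]
    - [-18,-56,0,0,0,0,87]
    - [-29,-91,0,0,0,0,87]
    - [-40,-125,0,0,0,0,87]
    - [-51,-160,0,0,0,0,87]

```text
t: 8.58
ee_pos: [473.1, -39.6, 143.3]
orientation: [2.343, 2.092, 0.001]
ft_force: [0.5, -0.0, -0.4]
width: 87.4
```

Request:
move_arm:
  motion:
    - [-11,-35,0,0,0,0,87]
    - [-22,-70,0,0,0,0,87]
    - [-33,-105,0,0,0,0,87]
    - [-44,-140,0,0,0,0,87]
    - [-55,-174,0,0,0,0.013,87]

```text
t: 9.0
ee_pos: [418.0, -214.2, 143.3]
orientation: [2.33, 2.106, 0.0]
ft_force: [0.3, -0.4, 0.4]
width: 87.0
```

Request:
move_arm:
  motion:
    - [-11,-35,0,0,0,0,87]
    - [-22,-70,-10,0,0,0,87]
    - [-33,-100,-35,0,0,0,87]
    - [-36,-109,-60,0,0,0,87]
    - [-36,-109,-90,0,0,0,87]

```text
t: 9.42
ee_pos: [382.9, -325.0, 53.2]
orientation: [2.331, 2.1, 0.0]
ft_force: [0.1, -0.4, -0.7]
width: 86.9
```

```bash
python3 - <<'E'
from h import *
ps=[snap('scene'),snap('top')]
print(get_obs()['ee_pos'])
for p in ps:
    print(fit([p],(523.5,122,-.114),D['board'],12,yaws=[-.16,-.07],r=4)[0].round(3), fit([p],(523.5,122,-.114),D['jig'],0,yaws=[-.12],r=4)[0].round(3))
E
python3 v.py d.png 382 -321 20 80
```

```text
[ 380.08888288 -320.23154411   49.66396513]
[ 5.24732e+02  1.23897e+02 -1.13000e-01] [ 5.23771e+02  1.23757e+02 -1.15000e-01]
[ 5.28849e+02  1.19985e+02 -1.08000e-01] [ 5.24473e+02  1.18926e+02 -1.17000e-01]
```

View pics/d.png

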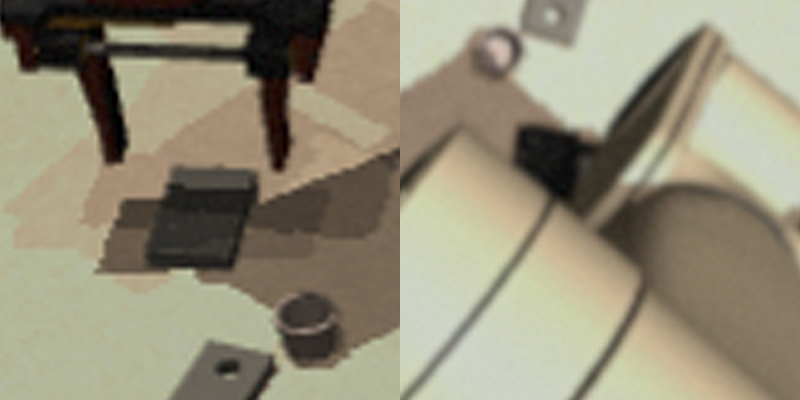

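The fingers, tips at (115,160) and (280,165), straddle the blank at (205,215). In the scene view the board sits within about 1 mm of jig centre; the top view suggests +4 mm in x, which I'll recheck. Grip the blank.

Request:
move_arm:
  motion:
    - [0,0,-20,0,0,0,87]
    - [0,0,-36,0,0,0,87]
    - [0,0,-45,0,0,0,80]
    - [0,0,-49,0,0,0,74]
    - [0,0,-49,0,0,0,70]

```text
t: 10.03
ee_pos: [383.2, -321.3, 4.1]
orientation: [2.329, 2.107, 0.0]
ft_force: [-0.7, -0.2, -0.3]
width: 71.7
```

Request:
move_arm:
  motion:
    - [0,0,0,0,0,0,64]
    - [0,0,0,0,0,0,56]
    - [0,0,0,0,0,0,44]
    - [0,0,0,0,0,0,42]
    - [0,0,0,0,0,0,42]

```text
t: 10.45
ee_pos: [383.2, -322.0, 4.3]
orientation: [2.329, 2.106, 0.0]
ft_force: [-0.9, 0.3, 6.1]
width: 49.6
```

Request:
move_arm:
  motion:
    - [0,0,0,0,0,0,42]
    - [0,0,0,0,0,0,42]
    - [0,0,0,0,0,0,42]
    - [0,0,0,0,0,0,42]
    - [0,0,0,0,0,0,42]

```text
t: 10.87
ee_pos: [383.3, -322.0, 4.3]
orientation: [2.329, 2.106, 0.0]
ft_force: [-0.5, 0.7, 7.3]
width: 49.4
```

```bash
python3 -c "
from h import *
print(get_obs()['ee_pos'])
import cv2
p=snap('top'); im=cv2.cvtColor(p['color'],cv2.COLOR_RGB2BGR); c=proj(p,[524,121,20])[0]; M=np.array([[8,0,300-c[0]*8],[0,8,300-c[1]*8]])
im=cv2.convertScaleAbs(cv2.warpAffine(im,M,(600,600),flags=cv2.INTER_CUBIC),alpha=1.8)
for e,col in [(edges(p,(524.5,119,-.115),D['board'],12),(0,255,0)),(edges(p,(524.5,119,-.115),D['jig'],0),(255,255,0))]:
    for l in e: cv2.polylines(im,[np.int32(l@M[:,:2].T+M[:,2])],True,col,1)
cv2.imwrite('pics/e.png',im)"
```

```text
[ 383.26674645 -322.00324448    4.34414787]
```

View pics/e.png

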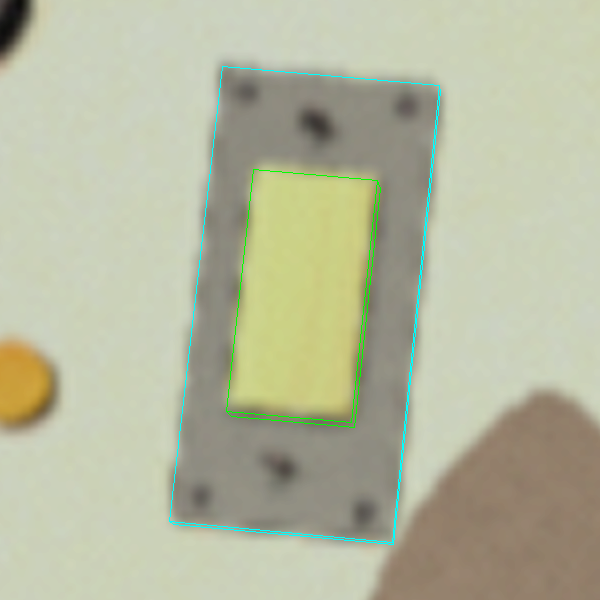

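The board looks square and within about 2 mm (+x) of centre, which is acceptable. The blank is gripped (49.4 mm). Lift and carry it to the jig.

Request:
move_arm:
  motion:
    - [0,0,15,0,0,0,42]
    - [0,0,40,0,0,0,42]
    - [0,0,75,0,0,0,42]
    - [0,0,105,0,0,0,42]
    - [0,0,125,0,0,0,42]

```text
t: 11.33
ee_pos: [383.2, -321.9, 131.2]
orientation: [2.329, 2.105, 0.0]
ft_force: [-0.5, -0.8, -2.1]
width: 49.8
```

Request:
move_arm:
  motion:
    - [6,18,0,0,0,0,42]
    - [16,50,0,0,0,0,42]
    - [27,85,0,0,0,0,42]
    - [38,119,0,0,0,0,42]
    - [49,154,0,0,0,-0.013,42]

```text
t: 11.75
ee_pos: [431.7, -166.2, 128.7]
orientation: [2.345, 2.09, 0.0]
ft_force: [0.8, 0.4, -1.0]
width: 49.7
```

Request:
move_arm:
  motion:
    - [11,35,0,0,0,0,42]
    - [22,70,0,0,0,0,42]
    - [33,104,0,0,0,0,42]
    - [44,139,0,0,0,0,42]
    - [55,172,0,0,0,0,42]

```text
t: 12.17
ee_pos: [486.6, 6.5, 128.6]
orientation: [-2.344, -2.091, 0.0]
ft_force: [1.4, 0.3, -0.5]
width: 49.5
```

Request:
move_arm:
  motion:
    - [11,34,0,0,0,0,42]
    - [22,68,0,0,0,0,42]
    - [30,96,0,0,0,0,42]
    - [35,112,0,0,0,0,42]
    - [37,117,0,0,0,0,42]

```text
t: 12.58
ee_pos: [524.2, 124.0, 128.6]
orientation: [-2.341, -2.095, -0.001]
ft_force: [-0.2, -0.7, -1.6]
width: 49.7
```

Request:
move_arm:
  motion:
    - [0,0,-15,0,0,0,42]
    - [0,0,-40,0,0,0,42]
    - [0,0,-65,0,0,0,42]
    - [0,0,-85,0,0,0,42]
    - [0,0,-91,0,0,0,42]

```text
t: 13.0
ee_pos: [521.3, 120.2, 34.9]
orientation: [-2.343, -2.089, 0.007]
ft_force: [-0.4, -0.0, -1.1]
width: 49.9
```

Request:
move_arm:
  motion:
    - [0,0,-0.5,0,0,0,42]
    - [0,0,-1,0,0,0,42]
    - [0,0,-1.5,0,0,0,42]
    - [0,0,-2,0,0,0,42]
    - [0,0,-2,0,0,0,42]

```text
t: 13.42
ee_pos: [524.4, 121.6, 36.6]
orientation: [2.344, 2.091, 0.002]
ft_force: [0.3, 0.1, -1.9]
width: 49.5
```

```bash
python3 f2.py blank 31 523.4 123.7 -.114 g.png
```

```text
[524.3 121.6  36.5] [-0.7  0.1 -1.5]
blank [ 5.21155e+02  1.17401e+02 -3.30000e-02] 24.9
offset world [-2.3 -6.3] in jig axes [-1.5 -6.5] yaw 0.081
```

View pics/g.png

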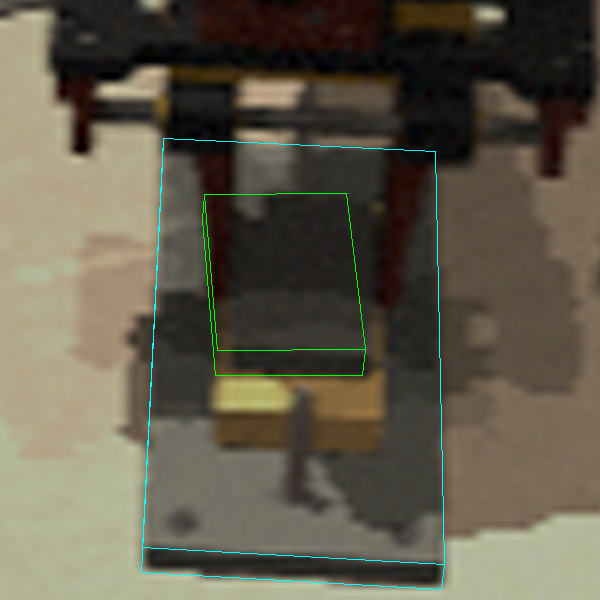

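The automatic fit was misled by shadow on the dark blank: its true front lower edge runs roughly from (222,368) to (372,378). y and yaw are already set by the jaws, so I'll scan only along x with the front edges.

```bash
cat > f3.py <<'E'
import sys; from h import *
k,z0=sys.argv[1],float(sys.argv[2]); p=snap('scene'); G=grad(p); print(get_obs()['ee_pos'].round(1),get_obs()['ft_force'].round(1))
ax=np.array([np.cos(-.114),np.sin(-.114)]); J=np.array([523.5,123.7]); best=[]
for yo in (-1.5,-.5,.5,1.5):
  for s in np.arange(-8,8.1,.25):
    xy=J+s*ax+yo*np.array([-ax[1],ax[0]]); uv=proj(p,box([*xy,-.114],D[k],z0))
    F=[uv[[0,3]]]   # bottom front edge (+x end)
    best.append((score(p,G,F),s,yo))
best.sort(reverse=True); print([tuple(np.round(b,2)) for b in best[:6]])
E
python3 f3.py blank 32.2
```

```text
[524.2 121.6  36.3] [-0.5  0.4 -1.7]
[(np.float64(59.57), np.float64(-1.25), np.float64(-1.5)), (np.float64(59.57), np.float64(-1.0), np.float64(-1.5)), (np.float64(59.57), np.float64(-0.75), np.float64(-1.5)), (np.float64(59.56), np.float64(-0.5), np.float64(-1.5)), (np.float64(59.56), np.float64(-1.5), np.float64(-1.5)), (np.float64(59.56), np.float64(-0.25), np.float64(-1.5))]
```

Offset is about -0.9 mm. Shift by +0.8 and lower to contact.

Request:
move_arm:
  motion:
    - [0.4,0,-0.5,0,0,0,42]
    - [0.8,-0.1,-1,0,0,0,42]
    - [0.8,-0.1,-1.5,0,0,0,42]
    - [0.8,-0.1,-2.2,0,0,0,42]
    - [0.8,-0.1,-2.4,0,0,0,42]

```text
t: 13.93
ee_pos: [524.8, 121.5, 34.3]
orientation: [2.344, 2.092, 0.0]
ft_force: [-4.7, -0.7, 16.0]
width: 49.7
```

```bash
sed -i 's/np.minimum(v,60)/np.minimum(v,150)/' h.py; python3 f3.py blank 30
```

```text
[524.8 121.5  34.3] [-3.7  0.3 13. ]
[(np.float64(80.91), np.float64(-1.0), np.float64(-1.5)), (np.float64(80.88), np.float64(-0.75), np.float64(-1.5)), (np.float64(80.74), np.float64(-1.25), np.float64(-1.5)), (np.float64(80.65), np.float64(-0.5), np.float64(-1.5)), (np.float64(80.39), np.float64(-1.5), np.float64(-1.5)), (np.float64(80.35), np.float64(-1.0), np.float64(-0.5))]
```

Blank is down and within about 1 mm. Release and go to the template.

Request:
move_arm:
  motion:
    - [0,0,0.6,0,0,0,42]
    - [0,0,0.6,0,0,0,53]
    - [0,0,0.6,0,0,0,58]
    - [0,0,0.6,0,0,0,62]
    - [0,0,0.6,0,0,0,65]

```text
t: 14.4
ee_pos: [524.5, 121.4, 33.6]
orientation: [-2.344, -2.091, 0.0]
ft_force: [0.4, 0.5, 0.3]
width: 63.9
```

Request:
move_arm:
  motion:
    - [0,0,8,0,0,0,66]
    - [0,0,30,0,0,0,80]
    - [0,0,60,0,0,0,80]
    - [0,0,90,0,0,0,80]
    - [0,0,110,0,0,0,80]

```text
t: 14.82
ee_pos: [525.3, 121.6, 146.7]
orientation: [2.343, 2.091, 0.003]
ft_force: [-0.0, -0.5, 0.0]
width: 80.0
```

Request:
move_arm:
  motion:
    - [3,-20,0,0,0,-0.03,80]
    - [8,-55,0,0,0,-0.08,80]
    - [13,-90,0,0,0,-0.13,80]
    - [18,-125,0,0,0,-0.18,80]
    - [23,-160,0,0,0,-0.229,80]

```text
t: 15.23
ee_pos: [547.6, -40.0, 144.5]
orientation: [2.569, 1.807, 0.001]
ft_force: [0.2, 0.3, -0.2]
width: 80.0
```

Request:
move_arm:
  motion:
    - [5,-35,0,0,0,0,80]
    - [10,-70,0,0,0,0,80]
    - [15,-105,0,0,0,0,80]
    - [20,-140,0,0,0,0,80]
    - [25,-172,0,0,0,0,80]

```text
t: 15.65
ee_pos: [572.5, -212.7, 144.4]
orientation: [2.568, 1.809, 0.0]
ft_force: [0.3, 0.3, 0.5]
width: 80.1
```

Request:
move_arm:
  motion:
    - [5,-35,0,0,0,0,80]
    - [10,-70,-20,0,0,0,80]
    - [15,-100,-50,0,0,0,80]
    - [16.4,-109.7,-80,0,0,0,80]
    - [16.4,-109.7,-94,0,0,0,80]

```text
t: 16.07
ee_pos: [587.4, -322.4, 46.7]
orientation: [-2.569, -1.805, 0.002]
ft_force: [-1.2, 0.5, 0.1]
width: 80.1
```

```bash
python3 v.py i.png 589 -320 10 90; python3 -c "
from h import *
print(get_obs()['ee_pos'])
p=snap('top');q=snap('scene')
print(fit([q],(523.5,123.7,-.114),D['blank'],30,yaws=[-.16,-.07],r=3)[0].round(3),fit([p],(524.5,119,-.114),D['blank'],30,yaws=[-.16,-.07],r=3)[0].round(3))"
```

```text
[ 586.56798982 -319.10198781   46.8909997 ]
[ 5.22587e+02  1.20851e+02 -1.00000e-01] [ 5.24521e+02  1.18332e+02 -1.10000e-01]
```

View pics/i.png

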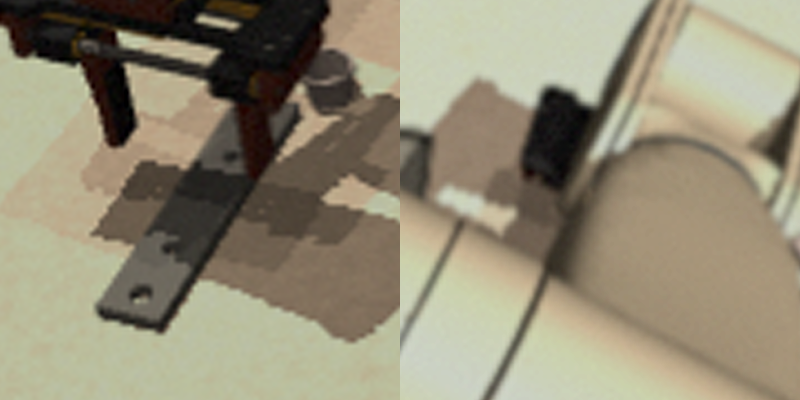

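The template lies between the fingers, tips at (120,140) and (255,170), holes at (140,293) and (168,245). The pot is clear of the right finger. Lower, grip, lift.

Request:
move_arm:
  motion:
    - [0,0,-15,0,0,0,80]
    - [0,0,-30,0,0,0,80]
    - [0,0,-40,0,0,0,72]
    - [0,0,-46.5,0,0,0,66]
    - [0,0,-46.5,0,0,0,62]

```text
t: 16.68
ee_pos: [587.8, -319.3, 1.2]
orientation: [-2.565, -1.809, 0.002]
ft_force: [-0.7, 0.2, -0.4]
width: 63.8
```

Request:
move_arm:
  motion:
    - [0,0,0,0,0,0,55]
    - [0,0,0,0,0,0,46]
    - [0,0,0,0,0,0,34]
    - [0,0,0,0,0,0,32]
    - [0,0,0,0,0,0,32]

```text
t: 17.1
ee_pos: [589.3, -320.6, 3.9]
orientation: [2.567, 1.809, 0.001]
ft_force: [0.7, -0.2, 1.3]
width: 39.6
```

Request:
move_arm:
  motion:
    - [0,0,0,0,0,0,32]
    - [0,0,0,0,0,0,32]
    - [0,0,0,0,0,0,32]
    - [0,0,0,0,0,0,32]
    - [0,0,0,0,0,0,32]

```text
t: 17.52
ee_pos: [589.4, -320.6, 3.9]
orientation: [2.567, 1.81, 0.001]
ft_force: [0.2, 1.1, 5.9]
width: 39.4
```

Request:
move_arm:
  motion:
    - [0,0,15,0,0,0,32]
    - [0,0,40,0,0,0,32]
    - [0,0,75,0,0,0,32]
    - [0,0,105,0,0,0,32]
    - [0,0,120,0,0,0,32]

```text
t: 17.93
ee_pos: [590.1, -321.0, 127.5]
orientation: [2.565, 1.808, 0.003]
ft_force: [0.8, 0.2, -1.2]
width: 39.5
```

Request:
move_arm:
  motion:
    - [-2,16,0,0,0,0.03,32]
    - [-7,48,0,0,0,0.08,32]
    - [-12,82,0,0,0,0.13,32]
    - [-17,116,0,0,0,0.18,32]
    - [-22,150,0,0,0,0.229,32]

```text
t: 18.35
ee_pos: [564.8, -167.7, 122.1]
orientation: [-2.339, -2.094, 0.002]
ft_force: [1.1, 0.1, -2.0]
width: 39.2
```

Request:
move_arm:
  motion:
    - [-5,34,0,0,0,0,32]
    - [-10,68,0,0,0,0,32]
    - [-15,102,0,0,0,0,32]
    - [-20,136,0,0,0,0,32]
    - [-25,170,0,0,0,0,32]

```text
t: 18.77
ee_pos: [539.5, 2.0, 122.2]
orientation: [-2.341, -2.092, 0.003]
ft_force: [1.0, -0.2, -1.4]
width: 39.5
```

Request:
move_arm:
  motion:
    - [-5,34,0,0,0,0,32]
    - [-10,68,0,0,0,0,32]
    - [-14,98,0,0,0,0,32]
    - [-17,116,0,0,0,0,32]
    - [-17.9,121.7,0,0,0,0,32]

```text
t: 19.18
ee_pos: [521.5, 124.3, 122.2]
orientation: [-2.338, -2.095, 0.003]
ft_force: [-0.7, 0.2, -2.5]
width: 39.8
```

Request:
move_arm:
  motion:
    - [0,0,-12,0,0,0,32]
    - [0,0,-25,0,0,0,32]
    - [0,0,-38,0,0,0,32]
    - [0,0,-45,0,0,0,32]
    - [0,0,-45,0,0,0,32]

```text
t: 19.6
ee_pos: [522.2, 120.2, 75.9]
orientation: [-2.343, -2.089, 0.006]
ft_force: [-0.8, -0.3, -1.8]
width: 39.5
```

Request:
move_arm:
  motion:
    - [0,0,0,0,0,0,32]
    - [0,0,0,0,0,0,32]
    - [0,0,0,0,0,0,32]
    - [0,0,0,0,0,0,32]

```text
t: 19.93
ee_pos: [524.5, 121.3, 78.9]
orientation: [2.344, 2.091, 0.002]
ft_force: [0.5, -0.1, -2.2]
width: 39.4
```

```bash
python3 f2.py tmpl 75 523.4 123.7 -.114 k.png
```

```text
[524.5 121.4  78.8] [ 1.5  1.  -2.3]
tmpl [ 5.22889e+02  1.17043e+02 -3.00000e-02] 34.7
offset world [-0.5 -6.7] in jig axes [ 0.2 -6.7] yaw 0.084
```

View pics/k.png

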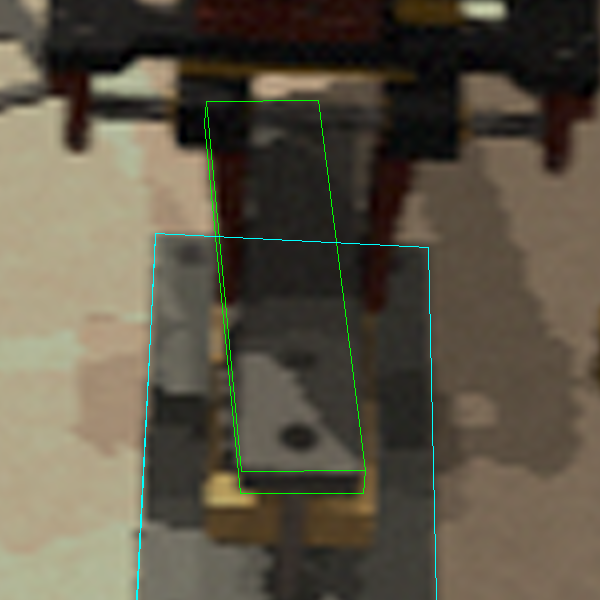

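The template is held over the jig with its front hole at about (298,437) and the end face spanning x 240–366. I'll compare these with the positions expected if it were aligned.

```bash
cat > hole.py <<'E'
import sys; from h import *
zt=float(sys.argv[1]); u,v=map(float,sys.argv[2:4]); C=[float(a) for a in sys.argv[4:7]]  # crop px, crop centre
p=snap('scene'); c=proj(p,C)[0]; g=cv2.cvtColor(p['color'],cv2.COLOR_RGB2GRAY).astype(float)
px=(np.array([u,v])-300)/8+c; x0,y0=np.round(px).astype(int); w=g[y0-3:y0+4,x0-4:x0+5]; print(w.astype(int))
wt=np.clip(np.percentile(w,60)-w,0,None); wt[wt<8]=0
Y,X=np.mgrid[y0-3:y0+4,x0-4:x0+5]; m=np.array([(wt*X).sum(),(wt*Y).sum()])/wt.sum(); print('blob',m.round(2),'eye',px.round(2))
ax=np.array([np.cos(-.114),np.sin(-.114)]); J=np.array([523.5,123.7])
for q in (m,px):
    P=ray(p,q,zt)[0][:2]; d=P-(J+78*ax); print('hole at',P.round(1),'jig-axes offset',(d@ax).round(1),(d@[-ax[1],ax[0]]).round(1))
E
python3 hole.py 85 298 437 523.4 123.7 75
```

```text
[[ 98 101  98 101 102 101  82  58  56]
 [ 96 100  94  82  75  87  81  55  59]
 [100  86  56  34  33  50  76  77  54]
 [ 99  80  45  36  35  33  57  86  83]
 [100  91  70  45  33  45  79  96 100]
 [ 99 101 101  89  80  91 100  99  99]
 [100  97 100 101 100  99 100 101  99]]
blob [318.68 221.44] eye [317.61 221.95]
hole at [600.  117.1] jig-axes offset -1.3 2.1
hole at [601.8 114.1] jig-axes offset 0.9 -0.7
```

Ignoring the shadowed corner, the hole offset is about (+0.8, -0.3) mm, well inside the clearance. Nudge and lower over the tips.

Request:
move_arm:
  motion:
    - [-0.6,0.2,-3,0,0,0,32]
    - [-0.6,0.2,-7,0,0,0,32]
    - [-0.6,0.2,-10,0,0,0,32]
    - [-0.6,0.2,-12,0,0,0,32]
    - [-0.6,0.2,-14,0,0,0,32]

```text
t: 20.45
ee_pos: [523.3, 121.6, 63.8]
orientation: [-2.344, -2.091, 0.001]
ft_force: [0.2, -0.6, -1.4]
width: 39.6
```

Request:
move_arm:
  motion:
    - [0,0,-1,0,0,0,32]
    - [0,0,-2,0,0,0,32]
    - [0,0,-3,0,0,0,32]
    - [0,0,-4,0,0,0,32]
    - [0,0,-5,0,0,0,32]

```text
t: 20.87
ee_pos: [523.5, 121.6, 59.3]
orientation: [2.344, 2.091, 0.0]
ft_force: [0.7, 0.5, -2.4]
width: 39.6
```

```bash
cp f2.py f4.py; sed -i 's/^q,v=.*/q=(x,y,a)/' f4.py; sed -i '/^d=\|^J=/d' f4.py; python3 f4.py tmpl 56 523.4 123.7 -.114 l.png
```

```text
[523.4 121.6  59.1] [-0.4  0.1 -2. ]
```

View pics/l.png

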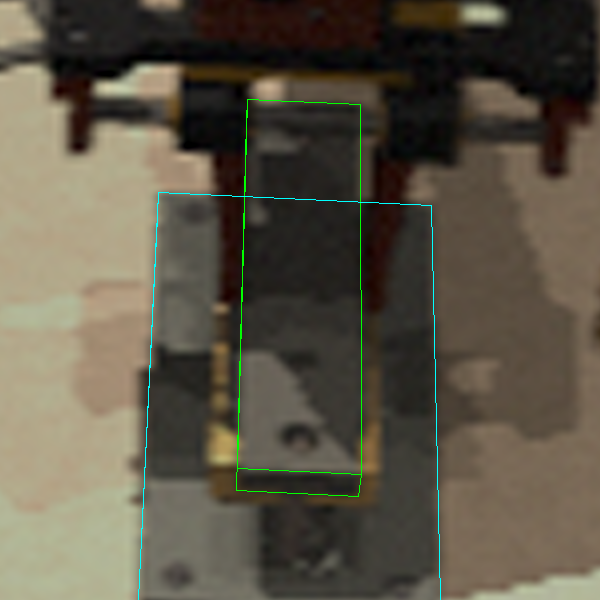

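No contact force, and the dowel tip shows inside the front hole at (300,437). Continue down gently.

Request:
move_arm:
  motion:
    - [0,0,-2,0,0,0,32]
    - [0,0,-4,0,0,0,32]
    - [0,0,-6,0,0,0,32]
    - [0,0,-8,0,0,0,32]
    - [0,0,-9,0,0,0,32]

```text
t: 21.33
ee_pos: [523.3, 121.6, 49.9]
orientation: [-2.344, -2.091, 0.001]
ft_force: [0.4, -0.3, -2.2]
width: 39.5
```

Request:
move_arm:
  motion:
    - [0,0,-1.5,0,0,0,32]
    - [0,0,-3,0,0,0,32]
    - [0,0,-4,0,0,0,32]
    - [0,0,-4.7,0,0,0,32]
    - [0,0,-5.3,0,0,0,32]

```text
t: 21.75
ee_pos: [523.5, 121.6, 45.8]
orientation: [-2.344, -2.091, 0.0]
ft_force: [-4.7, -0.2, 16.8]
width: 39.8
```

Contact at TCP z 45.8, against 45.9 expected for the template flat on the blank. Release, lift, and measure the weight.

Request:
move_arm:
  motion:
    - [0,0,0.7,0,0,0,32]
    - [0,0,0.7,0,0,0,42]
    - [0,0,0.7,0,0,0,48]
    - [0,0,0.7,0,0,0,53]
    - [0,0,0.7,0,0,0,56]

```text
t: 22.17
ee_pos: [523.5, 121.6, 45.7]
orientation: [2.344, 2.091, 0.0]
ft_force: [-0.5, 0.2, 0.7]
width: 54.9
```

Request:
move_arm:
  motion:
    - [0,0,8,0,0,0,57]
    - [0,0,30,0,0,0,80]
    - [0,0,60,0,0,0,80]
    - [0,0,90,0,0,0,80]
    - [0,0,110,0,0,0,80]

```text
t: 22.58
ee_pos: [524.2, 121.8, 158.6]
orientation: [2.343, 2.091, 0.003]
ft_force: [1.3, 0.0, -0.1]
width: 78.9
```

```bash
cat > w.py <<'E'
from h import *
t=np.linspace(0,2*np.pi,40,endpoint=False); C=np.c_[np.cos(t),np.sin(t)]
def cyl(p,x,y,z0=0,r=22,h=40,kr=10,H=52):
    A=np.vstack([np.c_[C*r+[x,y],np.full(40,z)] for z in (z0,z0+h)]+[np.c_[C*kr+[x,y],np.full(40,z0+H)]])
    return cv2.convexHull(proj(p,A[:80]).astype(np.float32))[:,0]
def fitc(p,x,y,z0=0,s=1):
    G=grad(p); o=min((minimize(lambda q:-score(p,G,[cyl(p,*q,z0,22*s,40*s)]),[x+a,y+b],method='Nelder-Mead',options=dict(initial_simplex=[[x+a,y+b],[x+a+3,y+b],[x+a,y+b+3]])) for a in(-6,0,6) for b in(-6,0,6)),key=lambda o:o.fun); return o.x.round(1),-o.fun
if __name__=='__main__':
    for n,bx in(('scene',0),('top',0)):
        p=snap(n); 
        for x,y in((578,324),):
            for s in (.8,1,1.25): print(n,s,fitc(p,x,y,0,s))
    print(get_obs()['ee_pos'])
E
python3 w.py; python3 v.py m.png 545 180 30 130
```

```text
scene 0.8 (array([558.8, 323.4]), np.float64(60.28596115112305))
scene 1 (array([571.7, 323.1]), np.float64(95.23681640625))
scene 1.25 (array([591.3, 321.9]), np.float64(47.62531280517578))
top 0.8 (array([574.7, 315.6]), np.float64(48.09925079345703))
top 1 (array([575.6, 318.2]), np.float64(62.295188903808594))
top 1.25 (array([578. , 325.1]), np.float64(30.07564353942871))
[525.88382028 122.1371528  159.67639626]
```

View pics/m.png

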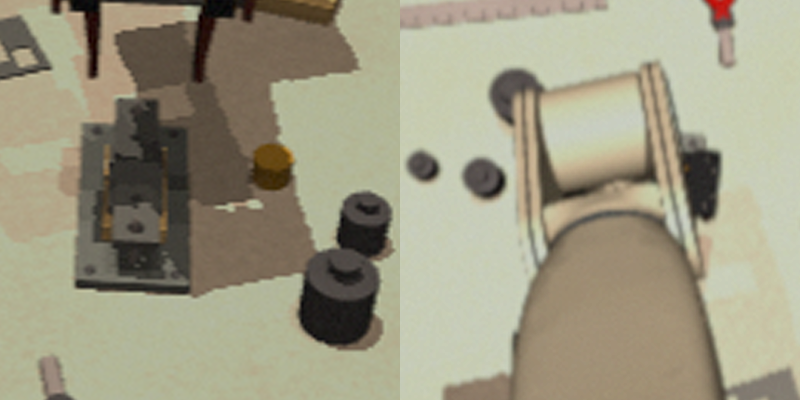

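The template lies on the stack. The weight of true size fits at about (573.5, 321) after averaging the camera biases. I'll approach with the jaws turned to clear its neighbours.

Request:
move_arm:
  motion:
    - [6,25,0,0,0,0.1,72]
    - [14,55,0,0,0,0.2,72]
    - [22,87,0,0,0,0.3,72]
    - [30,120,0,0,0,0.4,72]
    - [38,152,0,0,0,0.5,72]

```text
t: 23.2
ee_pos: [560.6, 274.6, 153.6]
orientation: [-1.747, -2.609, 0.004]
ft_force: [1.2, -0.2, -0.2]
width: 71.8
```

Request:
move_arm:
  motion:
    - [7,28,0,0,0,0.08,72]
    - [12,47.4,-10,0,0,0.11,72]
    - [12,47.4,-30,0,0,0.11,72]
    - [12,47.4,-55,0,0,0.11,72]
    - [12,47.4,-70,0,0,0.11,72]

```text
t: 23.62
ee_pos: [571.2, 320.5, 81.3]
orientation: [-1.605, -2.697, 0.007]
ft_force: [0.0, 0.1, -0.8]
width: 72.2
```

```bash
python3 v.py n.png 575 321 40 70; python3 -c "
from h import *
o=get_obs()['ee_pos'];print(o)
p=snap('scene'); c=proj(p,[575,321,40])[0]; a=np.array([np.cos(2.068),np.sin(2.068),0])
for s in(-43,0,43): print(((proj(p,o+s*a)[0]-c)*400/70+200).round())"
```

```text
[570.20633916 319.49879731  80.68887362]
[136. 162.]
[208. 130.]
[279.  98.]
```

View pics/n.png

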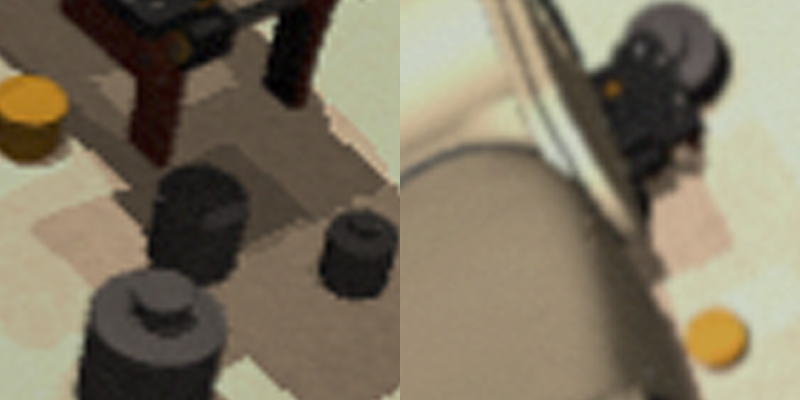

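Finger tips at (152,165) and (290,103) straddle the weight at (198,225), matching the same +2 mm scene bias. Lower and grip.

Request:
move_arm:
  motion:
    - [0,0,-15,0,0,0,72]
    - [0,0,-28,0,0,0,72]
    - [0,0,-38,0,0,0,72]
    - [0,0,-48,0,0,0,72]
    - [0,0,-56,0,0,0,72]

```text
t: 24.18
ee_pos: [573.2, 320.8, 28.4]
orientation: [-1.608, -2.698, 0.001]
ft_force: [0.8, 0.3, -0.2]
width: 72.1
```

Request:
move_arm:
  motion:
    - [0,0,-7,0,0,0,72]
    - [0,0,-13,0,0,0,72]
    - [0,0,-17.7,0,0,0,72]
    - [0,0,-17.7,0,0,0,72]
    - [0,0,-17.7,0,0,0,66]

```text
t: 24.6
ee_pos: [573.5, 321.0, 11.9]
orientation: [-1.608, -2.699, 0.0]
ft_force: [0.7, 1.0, 0.7]
width: 68.2
```

Request:
move_arm:
  motion:
    - [0,0,0,0,0,0,58]
    - [0,0,0,0,0,0,50]
    - [0,0,0,0,0,0,44]
    - [0,0,0,0,0,0,38]
    - [0,0,0,0,0,0,36]

```text
t: 25.02
ee_pos: [574.0, 320.9, 12.5]
orientation: [1.607, 2.698, 0.001]
ft_force: [0.9, -2.2, 2.8]
width: 43.3
```

Request:
move_arm:
  motion:
    - [0,0,0,0,0,0,36]
    - [0,0,0,0,0,0,36]
    - [0,0,0,0,0,0,36]
    - [0,0,0,0,0,0,36]
    - [0,0,0,0,0,0,36]

```text
t: 25.43
ee_pos: [574.0, 320.9, 12.5]
orientation: [1.607, 2.698, 0.001]
ft_force: [1.6, -3.5, 6.5]
width: 43.4
```

Request:
move_arm:
  motion:
    - [0,0,10,0,0,0,36]
    - [0,0,35,0,0,0,36]
    - [0,0,65,0,0,0,36]
    - [0,0,95,0,0,0,36]
    - [0,0,115,0,0,0,36]

```text
t: 25.85
ee_pos: [573.0, 321.4, 128.9]
orientation: [-1.608, -2.698, -0.001]
ft_force: [-0.1, 0.0, -5.7]
width: 43.2
```

Request:
move_arm:
  motion:
    - [-4,-16,0,0,0,0,36]
    - [-10,-40,0,0,0,0,36]
    - [-17,-68,0,0,0,0,36]
    - [-24,-96,0,0,0,0,36]
    - [-31,-124,0,0,0,0,36]

```text
t: 26.27
ee_pos: [540.5, 196.1, 126.3]
orientation: [-1.606, -2.698, 0.002]
ft_force: [-0.5, 1.2, -5.3]
width: 43.2
```

Request:
move_arm:
  motion:
    - [-6,-24,0,0,0,0,36]
    - [-12,-48,0,0,0,0,36]
    - [-16,-66,0,0,0,0,36]
    - [-18.9,-75.5,0,0,0,0,36]
    - [-18.9,-75.5,0,0,0,0,36]

```text
t: 26.68
ee_pos: [522.0, 120.1, 126.6]
orientation: [-1.609, -2.696, 0.002]
ft_force: [-0.4, -0.1, -5.3]
width: 43.2
```

Request:
move_arm:
  motion:
    - [0,0,-12,0,0,0,36]
    - [0,0,-28,0,0,0,36]
    - [0,0,-42,0,0,0,36]
    - [0,0,-54,0,0,0,36]
    - [0,0,-58,0,0,0,36]

```text
t: 27.1
ee_pos: [522.4, 122.3, 66.5]
orientation: [-1.605, -2.698, 0.003]
ft_force: [1.1, -0.1, -5.8]
width: 43.2
```

Request:
move_arm:
  motion:
    - [0,0,0,0,0,0,36]
    - [0,0,0,0,0,0,36]
    - [0,0,0,0,0,0,36]
    - [0,0,0,0,0,0,36]

```text
t: 27.43
ee_pos: [524.2, 121.7, 69.6]
orientation: [1.607, 2.698, 0.002]
ft_force: [-0.4, -0.4, -5.4]
width: 43.7
```

```bash
python3 -c "
from w import *
o=get_obs();print(o['ee_pos'],o['ft_force']); z0=o['ee_pos'][2]-12.5
p=snap('scene'); q,v=fitc(p,523.5,123.7,z0); print(q,v)
c=proj(p,[523.5,123.7,60])[0]; M=np.array([[8,0,300-c[0]*8],[0,8,300-c[1]*8]])
im=cv2.warpAffine(cv2.cvtColor(p['color'],cv2.COLOR_RGB2BGR),M,(600,600),flags=cv2.INTER_CUBIC)
for l,col in((cyl(p,*q,z0),(0,255,0)),(edges(p,(523.5,123.7,-.114),D['tmpl'],42)[0],(255,255,0)),(cyl(p,523.5,123.7,z0),(0,0,255))): cv2.polylines(im,[np.int32(l@M[:,:2].T+M[:,2])],True,col,1)
cv2.imwrite('pics/o.png',im)"
```

```text
[524.17763105 121.74910332  69.64989005] [-0.39179086 -0.41060828 -5.37108716]
[508.7 116.5] 25.42337989807129
```

View pics/o.png

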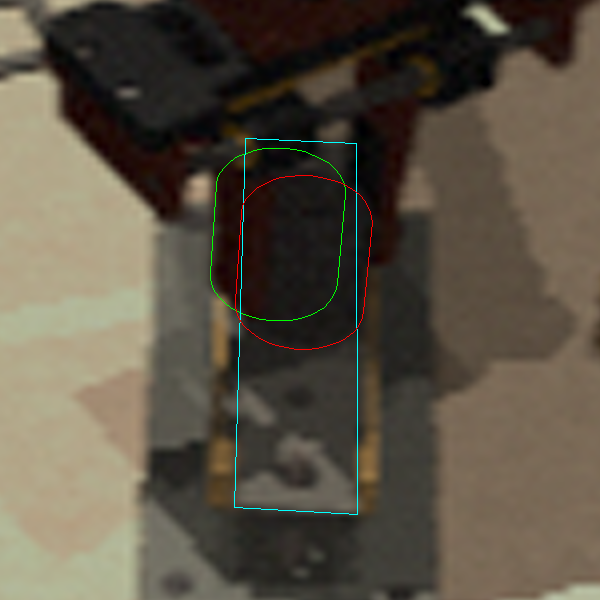

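The template matches the expected outline (blue) well. The weight fit fails because everything there is dark, but the jaw geometry puts the weight over the middle. Lower gently.

Request:
move_arm:
  motion:
    - [0,0,-1,0,0,0,36]
    - [0,0,-2,0,0,0,36]
    - [0,0,-3,0,0,0,36]
    - [0,0,-3.7,0,0,0,36]
    - [0,0,-4.2,0,0,0,36]

```text
t: 27.9
ee_pos: [523.5, 121.5, 64.7]
orientation: [-1.608, -2.699, 0.0]
ft_force: [0.4, 0.3, -5.6]
width: 43.3
```

Request:
move_arm:
  motion:
    - [0,0,-0.3,0,0,0,36]
    - [0,0,-0.5,0,0,0,36]
    - [0,0,-0.7,0,0,0,36]
    - [0,0,-0.9,0,0,0,36]
    - [0,0,-0.9,0,0,0,36]

```text
t: 28.32
ee_pos: [523.5, 121.5, 64.4]
orientation: [1.608, 2.699, 0.0]
ft_force: [-3.0, 0.0, 4.6]
width: 43.2
```

Light contact at z 64.4, against 64.5 expected. Release and retreat.

Request:
move_arm:
  motion:
    - [0,0,0,0,0,0,42]
    - [0,0,0,0,0,0,46]
    - [0,0,0,0,0,0,52]
    - [0,0,0,0,0,0,58]
    - [0,0,0,0,0,0,64]

```text
t: 28.73
ee_pos: [524.0, 121.6, 64.0]
orientation: [1.608, 2.698, 0.001]
ft_force: [-1.1, -0.2, 0.4]
width: 61.2
```

Request:
move_arm:
  motion:
    - [0,0,6,0,0,0,70]
    - [0,0,25,0,0,0,72]
    - [0,0,55,0,0,0,72]
    - [0,0,85,0,0,0,72]
    - [0,0,115,0,0,0,72]

```text
t: 29.15
ee_pos: [523.2, 121.5, 180.3]
orientation: [-1.608, -2.699, 0.001]
ft_force: [0.8, -0.0, 0.8]
width: 71.9
```

Request:
move_arm:
  motion:
    - [-8,-25,0,0,0,0,72]
    - [-18,-58,0,0,0,0,72]
    - [-28,-92,0,0,0,0,72]
    - [-38,-126,0,0,0,0,72]
    - [-48,-160,0,0,0,0,72]

```text
t: 29.57
ee_pos: [475.0, -39.7, 179.5]
orientation: [1.606, 2.699, 0.001]
ft_force: [0.8, -0.4, 0.1]
width: 71.9
```

Request:
move_arm:
  motion:
    - [-8,-33,0,0,0,0,72]
    - [-16,-66,0,0,0,0,72]
    - [-24,-99,0,0,0,0,72]
    - [-32,-132,0,0,0,0,72]
    - [-40,-160,0,0,0,0,72]

```text
t: 29.98
ee_pos: [435.1, -200.5, 179.5]
orientation: [1.608, 2.698, -0.0]
ft_force: [0.3, 0.3, 0.2]
width: 72.4
```

```bash
python3 -c "
from w import *
t=[]
for n,J in(('scene',(523.5,123.7)),('top',(524.5,118.9))):
    p=snap(n); q,v=fitc(p,*J,52); print(n,'weight',q,v)
    print('tmpl',fit([p],(*J,-.114),D['tmpl'],42,yaws=[-.15,-.08],r=3)[0].round(3))
    c=proj(p,[*J,45])[0]; s=5.5; M=np.array([[s,0,200-c[0]*s],[0,s,250-c[1]*s]])
    im=cv2.warpAffine(cv2.cvtColor(p['color'],cv2.COLOR_RGB2BGR),M,(400,500),flags=cv2.INTER_CUBIC)
    if n=='top': im=cv2.convertScaleAbs(im,alpha=1.8)
    for l,col in((cyl(p,*J,52),(0,0,255)),(edges(p,(*J,-.114),D['tmpl'],42)[0],(255,255,0))): cv2.polylines(im,[np.int32(l@M[:,:2].T+M[:,2])],True,col,1)
    t.append(im)
cv2.imwrite('pics/q.png',np.hstack(t))"
```

```text
scene weight [521.4 123.9] 57.54662322998047
tmpl [ 5.22887e+02  1.24675e+02 -1.15000e-01]
top weight [522.2 121.4] 23.773956298828125
tmpl [ 5.29474e+02  1.44377e+02 -1.16000e-01]
```

View pics/q.png

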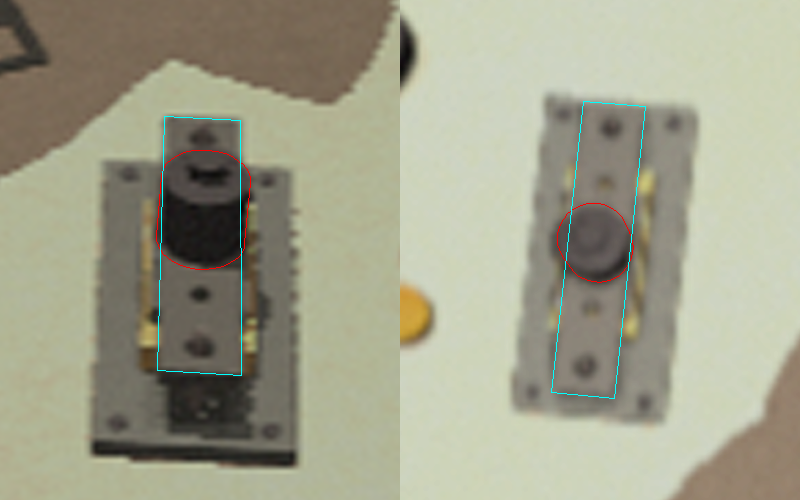

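Both views show the template on both dowels, matching its seated outline, with the weight upright at its middle within about 2 mm. The bystanders were not touched. Handing in.

```bash
python3 -c "
from workcell import *
print(close_job(),get_obs()['t'])"
```

```text
the job is handed in; nothing more can be done
the job is handed in; nothing more can be done
```

The drilling stack is built on the jig in the order asked and handed in after about 30 s of robot time. I let go of each piece before taking the next.

| Piece | Last check | Offset from jig centre |
|---|---|---|
| Board | Square (yaw within 0.01 rad) | +1 mm in x by the scene view; about +2 mm by eye in the top view, where the fit itself gave +4 mm |
| Blank | Square in the top view (within 0.01 rad) | 1 mm or less in x; the scene view put it 3 mm off in y, but shadow spoils that fit |
| Template | Both end holes over the dowels; first touch at tool height 45.8 mm against 45.9 mm expected for lying flat | About 1 mm in the scene view |
| Weight | Upright; set down with about 10 N | About 2–3 mm |

- **Failed checks:** The top-view fit of the seated template gave nonsense, 25 mm off. Seen against its expected outline in both views, the template is in place. The automatic fits of the held blank, template and weight also failed on dark shadow, so I relied on jaw centring and visible edges instead.
- **Camera disagreement:** The two cameras differ by about 5 mm in y at the jig, so I used the middle value.
- **Bystanders:** The pliers, strip, pot and tin were not touched, though I did not measure them again at the end.

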